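# Put the lace reel winder into slow gear

## Robot

A 6-joint arm with a two-finger parallel gripper is mounted at the origin on the work surface. World frame = base frame: x ahead of the robot, y to its left, z up, the work surface at z = 0. Lengths are in mm, angles in degrees, forces in N, time in s.
With the tool pointing down it reaches from about 350 to 800 mm from the base axis. Payload 7.3 kg.
Tool frame: the origin (TCP) lies at the very end of the fingers, on their centre line; the grasp point (between the pads) lies 19 mm behind it; z points along the fingers, y is the line along which they close (so a half turn about z gives the same grasp; the last joint's range is limited). The gripper opens to 85 mm and grips with 20 to 120 N. Pads are 22 mm wide; open, the fingers measure 114 mm over their backs; the gripper's body (76 mm by 85 mm) begins 54 mm behind the grasp point. The pads swing forward as they close: fully open they stand 13 mm farther back than shut.
Start: joints at [-78.094, 19.595, 87.324, -0, 73.075, -8.365], TCP at [181.917, -492.496, 207.922] pointing down, gripper open.
Joint ranges: [-145.02, 145.02], [-44.19, 115.74], [2.07, 154.8], [-57.11, 237.11], [16.16, 152.29], [-177.93, 177.93]. Speed limits (degrees/s): [147.25, 147.25, 180, 180, 180, 180].

## Interface

Orientations are given as [roll, pitch, yaw] about the fixed x, y, z axes, in that order (R = Rz(yaw) Ry(pitch) Rx(roll)).
In Python, from bench import manip gives the robot as it stands. Calls block until the motion is done:
- manip.move_ptp(position, orientation): joint-space move of the TCP to a pose.
- manip.move_straight(position, attitude=None, speed=150): straight line of the TCP; attitude=None keeps the orientation; speed is the mean speed in mm/s.
- manip.move_j(angles): joint-space move.
- manip.gripper_to(opening, force=None): opening from 0.0 (shut) to 1.0 (fully open); force is the grip in N (None keeps the last); returns when the fingers have stopped.
- manip.pause(seconds).
- manip.inverse_kinematics(position, orientation): joint angles nearest the present ones, or None.
- manip.get_obs(): the state.
- manip.read_camera(name): name is "side" or "top" or "wrist"; returns a dict with "color" (480x640x3 uint8, blue, green, red), "z_map" (480x640 float32, mm along the optical axis (not along the pixel's ray), 0 where there is no reading), "fx", "fy", "cx", "cy" (pixels), "k1" (the pictures are not rectified: a ray, as slopes to the right and down, at radius r is drawn at 1 + k1 r^2 times it, then the intrinsics apply), "R" (3x3) and "t" (3): a world point X has camera coordinates R X + t. Camera axes: x right, y down, z forward; pixel columns grow to the right and rows downward; lengths in mm; the calibration is good to about 2 mm. A picture is of the moment at which its call begins.
A pose or a line that the arm cannot do raises manip.Unreachable and nothing moves.
- manip.close_job(): hands the job in; it is judged then, once.
The state is a dict: "time": time; "joint_pos": joint angles; "qd": joint speeds; "joint_torque": joint torques, N m; "position": TCP position; "orientation": TCP orientation; "contact_force": force on the tool from outside, world axes, zero at the start; "moment": the same for the moment, N m; "width": opening from 0.0 (shut) to 1.0 (fully open); "grip_force": force on a finger pad.
Only numpy, scipy, OpenCV 4.12 (cv2) and the standard library are available. Lean on these libraries where they do the work, as an engineer would, in place of code of your own. Each camera call takes 0.05 s, during which the arm holds its last target. There are 200 camera calls.

## Task

Put the reel winder into its slow gear: swing the keeper lever clear, then ease the black spindle knob down with a light hand, rocking it to and fro until its teeth drop between those of the gear beneath and it is fully home, and never force the teeth. Then swing the keeper fully back over the collar so the knob stays down, let go, and leave the things around the winder where they are.

Things in the scene. Friction and masses are not known exactly. Their poses are not given: they have to be found in the camera images.
- knob_grip (a point): On the axis of the gear-change knob, 15 mm below its top: where to grip it from above. The knob is an upright black ribbed cylinder 48 mm across, 40 mm tall, on a steel sleeve. It turns freely either way and slides along its upright axis; it stays at the height where it is left, and slides down with a push of 1 to 2 N. z up.
- collar (a point): On the same axis, at the middle of the sleeve's collar (64 mm across, 6 mm thick, 37 mm below knob_grip). Above and below the collar is a groove 9 mm high, 40 mm across. Under the lower groove is a disc 66 mm across with six square teeth, 10 mm tall, pointing down at the like teeth of the gear on the gear case.
- knob (a joint): How far the knob is pushed down, in m: 0 raised, 0.015 fully home at its stop. The teeth meet about 0.006 down; tooth on tooth, it stops there. Turned to a gap (one every 60 degrees, each about 11 degrees wide) it goes on to 0.015. Which way and how far to turn is not known beforehand.
- gearcase: Cream gear case under the knob, 112 x 112 mm, top 85 mm above the table. The gear on it is held by the reel's brake: once meshed, the knob turns only by the teeth's play. The teeth may bear 25 N at most. Origin on the table below the knob's axis, z up; reel (150 mm across, top 120 mm high) 165 mm towards its +y, motor towards +x (under 110 mm high), keeper post towards -y.
- keeper (a joint): Angle of the keeper, rad: 0 closed (blade in a groove of the sleeve, at the neck), 1.0 open at its stop; clear of the collar from 0.25. Flat steel lever 12 x 155 x 5 mm, underside 127 mm above the table, turning clockwise from above to open; about 1 N at the handle, stays where left. It closes only with the collar wholly above it (knob raised) or below it (knob home).
- keeper_handle (a point): On the axis of the keeper's handle: an upright black pin 14 mm across standing 40 mm above the lever, its top 172 mm above the table. This point is 155 mm above the table, 17 mm below the pin's top: where to pinch it from above.
- keeper_pivot (a point): On the upright axis about which the keeper turns, at the height of keeper_handle and 55 mm from it, 77 mm from the knob's axis. Axes as the gear case's. At 0 the handle lies straight towards -y of the pivot.
- block: Bystander: walnut-brown grooved wooden rest, 62 x 170 x 52 mm. Origin at the centre of its underside.
- tub: Bystander: clear round plastic tub of brass findings, 94 mm across, 55 mm tall. Origin at the centre of its underside.
- weight: Bystander: brass pattern weight with a small knob, 54 mm across, 44 mm tall. Origin at the centre of its underside.
- spare_reel: Bystander: small empty plywood reel lying flat, 110 mm across, 44 mm tall. Origin at the centre of its underside.
- cone: Bystander: empty white thread cone, 64 mm across the foot, 85 mm tall. Origin at the centre of its underside.
- bar: Bystander: long wooden straight bar, white on top, 28 x 360 x 26 mm. Origin at the centre of its underside.
- pen: Bystander: cork-handled hot-knife pen lying on the glass pane, 210 mm long. Origin at the centre of its underside (its 21 mm wide flat flanges touch the pane).

How it is judged:
By the outcome, as a careful person would: the job done as asked, in the order asked, and still so for the second after the job is handed in, with the robot touching nothing.
It also fails if it takes over 64 s, if anything falls off the work surface, if the arm or the gripper's body presses on something with over 40 N, if the wrist force passes 120 N, or if a joint passes its speed limit or range.

## Working session

There is one attempt and no reset: what is moved stays moved. The work goes in short steps, each a Python script; the robot and the scene stay as the last script left them, time stands still between calls to the robot, and variables do not carry over. Pictures are saved under pics/ and viewed, at most 10 in all, crops included, and the job is handed in when it is done.

```bash
ls; mkdir -p pics; cat > h.py <<'E'
import numpy as np, cv2
from bench import manip
def unproj(c,u,v,z):
    d=np.array([(u-c["cx"])/c["fx"],(v-c["cy"])/c["fy"]],float)
    p=cv2.undistortPoints(np.array([[[u,v]]],float),np.array([[c["fx"],0,c["cx"]],[0,c["fy"],c["cy"]],[0,0,1.]]),np.array([c["k1"],0,0,0.]))[0,0]
    R=np.array(c["R"]);t=np.array(c["t"])
    return R.T@(np.array([p[0]*z,p[1]*z,z])-t)
def onplane(c,u,v,h):
    a=unproj(c,u,v,100.);b=unproj(c,u,v,1000.)
    return a+(b-a)*(h-a[2])/(b[2]-a[2])
E
python3 - <<'E'
from h import *
import pickle
for n in("top","side"):
    c=manip.read_camera(n); cv2.imwrite(f"pics/{n}0.png",c["color"]); pickle.dump(c,open(n+"0.pkl","wb"))
    print(n,c["fx"],c["k1"],np.array(c["R"]).round(2).tolist(),np.array(c["t"]).round(0))
E
```

```text
pics
top 483.81719782490114 0.020879413068736464 [[-0.01, -1.0, -0.0], [-0.98, 0.01, -0.19], [0.19, -0.0, -0.98]] [ -71.  590. 1272.]
side 463.31800745447543 -0.08991698574046893 [[0.99, -0.12, -0.02], [-0.09, -0.58, -0.81], [0.08, 0.81, -0.58]] [-610.  116. 1442.]
```

View pics/top0.png

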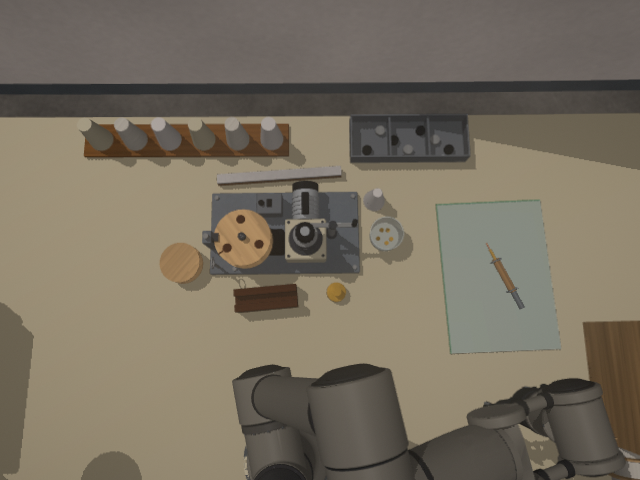

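View pics/side0.png

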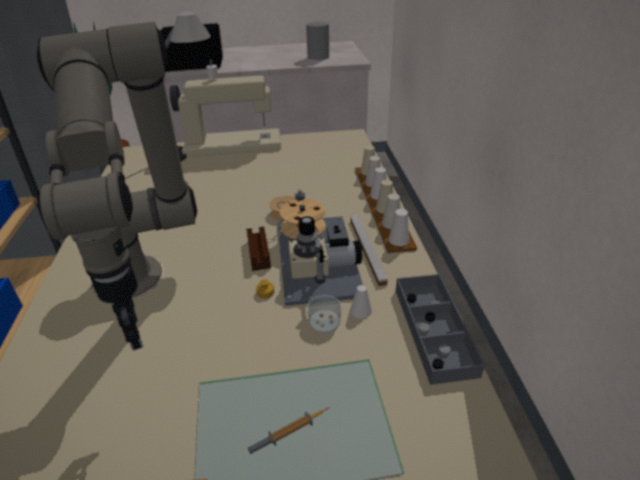

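```bash
python3 - <<'E'
from h import *
import pickle
c=pickle.load(open("top0.pkl","rb"))
print("knob",onplane(c,305,232,189),"handle",onplane(c,354,223,172),"post",onplane(c,332,229,132), "reel",onplane(c,243,239,120))
print(manip.get_obs()["orientation"])
k=onplane(c,305,232,189)
for yaw in (-90,0,90,180):
  for dz in (420,):
    q=manip.inverse_kinematics([k[0]-60,k[1]-40,dz],[180,0,yaw]); print(yaw,q)
im=c["color"][170:300,200:400]; cv2.imwrite("pics/top0c.png",cv2.resize(im,None,fx=4,fy=4,interpolation=cv2.INTER_CUBIC))
w=manip.read_camera("wrist"); o=manip.get_obs()
R=np.array(w["R"]); print("wristcam pos",-R.T@np.array(w["t"]),"z",R[2],"x",R[0],"fx",w["fx"],o["position"],o["orientation"])
E
```

```text
knob [569.0016368  -53.73946867 189.        ] handle [ 594.64975651 -176.81401185  172.        ] post [ 587.87529147 -122.83176037  132.        ] reel [565.31503393 109.25444445 120.        ]
[-1.79918200e+02 -1.29479494e-02  2.02703421e+01]
-90 [-1.89236212e+01  1.51334716e+01  6.10717615e+01 -2.54444375e-14
  1.03794767e+02  1.61076379e+02]
0 [-1.89236212e+01  1.51334716e+01  6.10717615e+01 -2.54444375e-14
  1.03794767e+02  7.10763788e+01]
90 [-18.9236212   15.13347165  61.07176146   0.         103.7947669
 -18.9236212 ]
180 [ -18.9236212    15.13347165   61.07176146    0.          103.7947669
 -108.9236212 ]
wristcam pos [ 257.97607623 -465.4667709   372.45306613] z [-0.29773088 -0.10974142 -0.94832123] x [ 3.47435655e-01 -9.37703655e-01 -5.66677211e-04] fx 415.146032477924 [ 181.85330298 -492.16981334  207.39001254] [-1.79935434e+02 -7.73980256e-03  2.02744606e+01]
```

View pics/top0c.png

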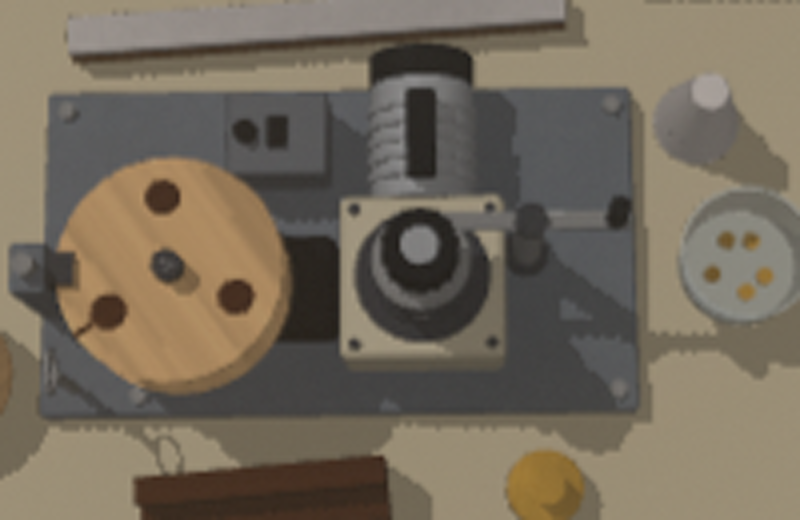

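```bash
python3 - <<'E'
from h import *
import pickle
manip.move_ptp([575,-85,330],[180,0,90])
c=manip.read_camera("wrist"); cv2.imwrite("pics/w1.png",c["color"]); pickle.dump(c,open("w1.pkl","wb"))
o=manip.get_obs(); print(o["time"],o["position"],o["orientation"],o["contact_force"],o["joint_pos"])
E
```

```text
2.2833 [574.73439373 -86.010572   329.72210565] [-1.79967706e+02  3.58018483e-03  8.99004689e+01] [-0.46693611  0.52181919  0.23884045] [-1.60584703e+01  2.26046161e+01  6.39482253e+01 -1.23440825e-02
  9.34772234e+01 -1.59596836e+01]
```

View pics/w1.png

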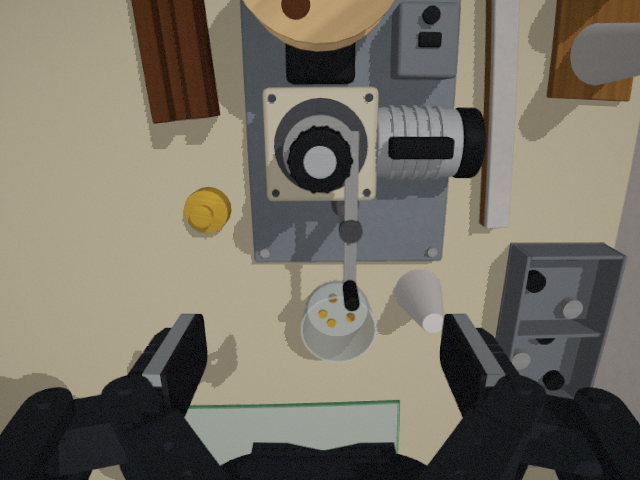

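```bash
python3 - <<'E'
from h import *
import pickle
c=pickle.load(open("w1.pkl","rb")); g=c["color"].max(axis=2); z=c["z_map"]
H,W=z.shape
P=np.zeros((H,W,3)); 
uu,vv=np.meshgrid(np.arange(W),np.arange(H))
K=np.array([[c["fx"],0,c["cx"]],[0,c["fy"],c["cy"]],[0,0,1.]])
u=cv2.undistortPoints(np.stack([uu,vv],-1).reshape(-1,1,2).astype(float),K,np.array([c["k1"],0,0,0.])).reshape(H,W,2)
P=np.dstack([u[...,0]*z,u[...,1]*z,z]).reshape(-1,3)
P=((P-np.array(c["t"]))@np.array(c["R"])).reshape(H,W,3)
np.save("w1P.npy",P)
def roi(n,x0,x1,y0,y1,zl,zh):
    q=P[y0:y1,x0:x1]; m=(z[y0:y1,x0:x1]>0)&(q[...,2]>zl)&(q[...,2]<zh); q=q[m]
    if len(q)<5: print(n,len(q)); return
    (cx,cy),r=cv2.minEnclosingCircle(q[:,:2].astype(np.float32))
    print(n,len(q),"mean",q.mean(0).round(1),"med z",np.median(q[:,2]).round(1),"circ",round(cx,1),round(cy,1),round(r,1))
roi("knobtop",270,370,110,210,180,200)
roi("collar",260,380,90,210,134,145)
roi("pivot",335,365,215,248,134,170)
roi("handle",335,368,270,320,160,180)
roi("lever",335,368,243,275,125,138)
for v in (283,290,295,300,305,308): print(v,P[v,351].round(1))
for v in (225,231,238): print(v,P[v,350].round(1))
roi("case",255,385,80,210,80,90)
m=((P[...,2]>80)&(P[...,2]<90)); m[:, :255]=0; m[:,385:]=0; m[:80]=0; m[210:]=0
print(cv2.minAreaRect(P[m][:,:2].astype(np.float32)))
m=((P[...,2]>125)&(P[...,2]<136)); m[:, :335]=0; m[:,368:]=0; m[:125]=0; m[310:]=0
q=P[m][:,:2]; print(cv2.minAreaRect(q.astype(np.float32)))
E
```

```text
knobtop 3348 mean [571.9 -50.7 188.1] med z 188.3 circ 571.7 -51.5 25.1
collar 1097 mean [571.8 -36.3 139.1] med z 139.1 circ 571.8 -51.6 32.2
pivot 308 mean [ 599.2 -124.   134.7] med z 134.6 circ 599.3 -123.8 11.0
handle 249 mean [ 599.3 -176.   169.1] med z 170.5 circ 599.5 -177.5 7.1
lever 411 mean [ 599.4 -150.9  131.4] med z 131.4 circ 598.5 -150.8 16.9
283 [ 600.3 -172.   140.5]
290 [ 599.1 -170.4  158.7]
295 [ 598.6 -170.7  167.9]
300 [ 598.4 -173.8  171.4]
305 [ 598.5 -178.6  171.5]
308 [ 598.7 -182.3  170.1]
225 [ 598.6 -117.2  133.7]
231 [ 598.7 -122.9  133.8]
238 [ 598.9 -129.9  133.1]
case 7827 mean [572.7 -42.5  84.2] med z 84.2 circ 571.6 -51.8 75.6
((575.4425048828125, -55.958892822265625), (118.95488739013672, 120.51956176757812), 0.6272094249725342)
((598.8639526367188, -104.78534698486328), (21.236419677734375, 144.82672119140625), 1.1847474575042725)
```

```bash
cat >> h.py <<'E'
PIV=np.array([599.2,-123.8]); KX=np.array([571.8,-51.5])
def st(tag=""):
    o=manip.get_obs(); print(tag,"t%.2f"%o["time"],np.round(o["position"],1),"F",np.round(o["contact_force"],1),"M",np.round(o["moment"],2),"w%.2f g%.1f"%(o["width"],o["grip_force"]),"yaw%.1f"%o["orientation"][2]); return o
def hpos(th,z): return [PIV[0]-55*np.sin(th),PIV[1]-55*np.cos(th),z]
def arc(a,b,z,n,speed=80):
    for th in np.linspace(a,b,n+1)[1:]:
        manip.move_straight(hpos(th,z),[180,0,90-np.degrees(th)],speed)
        o=st("th%.2f"%th)
E
python3 - <<'E'
from h import *
manip.gripper_to(0.45,20)
manip.move_ptp(hpos(0,215),[180,0,90])
manip.move_straight(hpos(0,138),None,120); st("down")
manip.gripper_to(0.0,20); st("grip")
arc(0,0.96,138,6)
manip.gripper_to(0.45); st("open")
manip.move_straight(hpos(0.96,215),None,150)
import pickle
c=manip.read_camera("side"); cv2.imwrite("pics/s1.png",cv2.resize(c["color"][180:340,220:420],None,fx=4,fy=4)[:600,:800]); st()
E
```

```text
down t4.25 [ 599.9 -178.7  139.3] F [ 0.8  0.1 -0.3] M [ 0.01 -0.01 -0.  ] w0.46 g0.0 yaw90.0
grip t4.59 [ 599.7 -179.   139. ] F [-0.6 -0.6  4.8] M [0.01 0.02 0.02] w0.14 g19.5 yaw90.0
th0.16 t4.90 [ 590.6 -178.3  139. ] F [-1.2 -0.5  6.2] M [-0.01  0.18  0.02] w0.15 g19.7 yaw80.8
th0.32 t5.21 [ 582.1 -176.3  139. ] F [-1.3  0.5  6.4] M [-0.02  0.22  0.02] w0.15 g19.8 yaw71.7
th0.48 t5.52 [ 573.8 -173.   139. ] F [-2.3 -0.4  6.6] M [-0.08  0.37  0.11] w0.15 g19.8 yaw62.5
th0.64 t5.83 [ 566.2 -168.3  139. ] F [-2.7 -0.6  7.3] M [-0.12  0.49  0.08] w0.15 g19.8 yaw53.4
th0.80 t6.13 [ 559.3 -162.5  138.9] F [-3.3 -0.9  8.7] M [-0.14  0.69  0.1 ] w0.15 g19.9 yaw44.2
th0.96 t6.44 [ 553.4 -155.7  139. ] F [-4.8 -1.   8.9] M [-0.1   0.95  0.11] w0.15 g19.9 yaw35.0
open t6.81 [ 554.1 -155.3  137.6] F [-0.7 -0.1  0.3] M [0.03 0.03 0.  ] w0.45 g0.0 yaw35.0
 t7.53 [ 553.5 -155.1  213.7] F [ 1.1  0.  -0.2] M [ 0.   -0.05  0.  ] w0.45 g0.0 yaw35.0
```

View pics/s1.png

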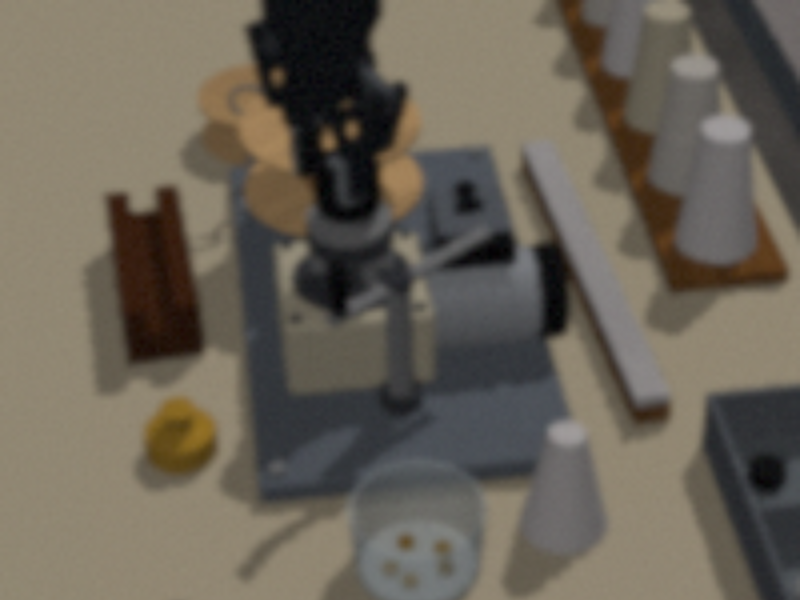

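```bash
python3 - <<'E'
from h import *
manip.gripper_to(1.0,35)
manip.move_ptp([*KX,225],[180,0,90])
manip.move_straight([*KX,154],None,100); st("down")
manip.gripper_to(0.0,35); o=st("grip"); b=o["contact_force"].copy() if hasattr(o["contact_force"],"copy") else np.array(o["contact_force"])
z=154.
for i in range(14):
    z-=0.7
    manip.move_straight([*KX,z],None,15); o=st("z%.1f"%z)
    if o["contact_force"][2]>6: break
E
```

```text
down t9.68 [572.2 -51.8 154.6] F [0.1 0.1 0.3] M [-0.02  0.04 -0.  ] w1.00 g0.0 yaw90.0
grip t10.12 [572.1 -51.5 154.5] F [ 0.4 -0.3  1.1] M [ 0.04  0.01 -0.03] w0.54 g35.9 yaw90.0
z153.3 t10.37 [572.1 -51.5 153.4] F [0.1 0.2 1.8] M [-0.03 -0.19 -0.01] w0.54 g36.1 yaw90.0
z152.6 t10.62 [572.  -51.5 152.6] F [1.  0.4 1.2] M [ 0.02 -0.34 -0.01] w0.54 g36.0 yaw90.0
z151.9 t10.87 [572.  -51.5 151.9] F [ 2.  -1.1  1.1] M [-0.   -0.46  0.01] w0.54 g36.0 yaw90.0
z151.2 t11.12 [572.  -51.5 151.1] F [2.  0.1 0.8] M [ 0.01 -0.56 -0.01] w0.54 g36.0 yaw90.0
z150.5 t11.37 [572.  -51.5 150.5] F [ 2.8 -0.5 -0. ] M [-0.02 -0.66  0.01] w0.55 g36.0 yaw90.0
z149.8 t11.62 [571.9 -51.5 149.8] F [ 2.7 -0.8  1. ] M [ 0.03 -0.68 -0.03] w0.54 g36.0 yaw90.0
z149.1 t11.87 [571.9 -51.5 149.1] F [ 2.8 -0.3  0.3] M [-0.07 -0.76 -0.05] w0.54 g36.0 yaw90.0
z148.4 t12.12 [572.  -51.5 148.8] F [ 2.5 -0.1  5.2] M [-0.   -0.45  0.01] w0.54 g36.3 yaw90.0
z147.7 t12.37 [572.  -51.5 148.8] F [1.1 0.9 9.3] M [ 0.04 -0.22 -0.05] w0.54 g36.8 yaw90.0
```

```bash
cat > rock.py <<'E'
from h import *
ZC=148.1
manip.move_straight([*KX,ZC],None,15); st("preload")
yaw=90.; found=False
for target in (90+12,90-12,90-34,90+34):
    d=2.5*np.sign(target-yaw)
    while abs(target-yaw)>1.3 and not found:
        yaw+=d
        manip.move_straight([*KX,ZC],[180,0,yaw],15)
        o=st("y%.1f"%yaw)
        if max(abs(np.array(o["contact_force"])))>16: raise SystemExit("force")
        if o["position"][2]<148.5 and o["contact_force"][2]<4:
            found=True
    if found: break
print(found,yaw)
E
timeout 100 python3 rock.py
```

```text
preload t12.62 [572.  -51.6 148.8] F [ 1.7 -0.4  7.3] M [ 0.04 -0.34  0.01] w0.54 g36.5 yaw90.0
y92.5 t12.87 [572.  -51.5 148.8] F [ 2.1 -0.2  6.9] M [ 0.07 -0.4   0.17] w0.54 g36.5 yaw92.5
y95.0 t13.12 [572.1 -51.6 148.8] F [ 2.5 -0.1  5.9] M [ 0.04 -0.4   0.14] w0.54 g36.5 yaw95.0
y97.5 t13.37 [572.2 -51.5 148.8] F [ 2.9 -0.4  7. ] M [ 0.04 -0.46  0.12] w0.54 g36.5 yaw97.5
y100.0 t13.62 [572.2 -51.5 148.8] F [ 2.6 -0.2  6.6] M [ 0.08 -0.52  0.12] w0.54 g36.5 yaw100.0
y102.5 t13.87 [572.3 -51.5 148.8] F [2.2 0.4 6.3] M [ 0.06 -0.51  0.1 ] w0.54 g36.5 yaw102.5
y100.0 t14.12 [572.2 -51.5 148.8] F [2.7 0.4 5.6] M [ 0.09 -0.51 -0.08] w0.54 g36.5 yaw100.0
y97.5 t14.37 [572.2 -51.5 148.8] F [3.3 0.1 6.1] M [ 0.06 -0.44 -0.13] w0.54 g36.5 yaw97.5
y95.0 t14.62 [572.1 -51.5 148.8] F [ 1.9 -0.2  7.3] M [ 0.03 -0.36 -0.16] w0.54 g36.5 yaw95.0
y92.5 t14.87 [572.1 -51.5 148.8] F [2.5 0.1 7.2] M [ 0.1  -0.36 -0.15] w0.54 g36.5 yaw92.5
y90.0 t15.12 [572.  -51.5 148.8] F [2.3 0.3 7.5] M [ 0.06 -0.32 -0.17] w0.54 g36.6 yaw90.0
y87.5 t15.37 [571.9 -51.5 148.8] F [2.1 0.5 7.6] M [ 0.   -0.34 -0.2 ] w0
[... 152 characters left out ...]
 7.4] M [ 0.01 -0.19 -0.1 ] w0.54 g36.6 yaw82.5
y80.0 t16.12 [571.8 -51.5 148.8] F [0.6 0.2 7. ] M [ 0.02 -0.22 -0.17] w0.54 g36.6 yaw80.0
y77.5 t16.37 [571.7 -51.5 148.8] F [0.8 1.  7.2] M [ 0.06 -0.15 -0.11] w0.54 g36.6 yaw77.5
y75.0 t16.62 [571.7 -51.5 148.8] F [0.4 0.3 7. ] M [ 0.08 -0.15 -0.15] w0.54 g36.6 yaw75.0
y72.5 t16.87 [571.6 -51.5 148.8] F [ 0.7 -0.2  8.2] M [ 0.08 -0.09 -0.06] w0.54 g36.6 yaw72.5
y70.0 t17.12 [571.6 -51.5 148.8] F [0.4 0.4 7.3] M [ 0.02 -0.13 -0.08] w0.54 g36.6 yaw70.0
y67.5 t17.37 [571.5 -51.5 148.5] F [ 0.3 -0.3  7.1] M [ 0.01 -0.12 -0.04] w0.54 g36.5 yaw67.5
y65.0 t17.62 [571.4 -51.4 147.8] F [1.4 0.9 2.4] M [-0.01 -0.32 -0.06] w0.54 g36.1 yaw65.1
True 65.0
```

```bash
cat > seat.py <<'E'
from h import *
yaw=62.5
manip.move_straight([*KX,147.8],[180,0,yaw],15); st("mid")
z=147.5
while z>137.8:
    z-=0.8 if z>141 else 0.5
    manip.move_straight([*KX,z],None,15); o=st("z%.1f"%z)
    if abs(o["moment"][2])>0.35: print("twist"); break
    if o["contact_force"][2]>8: break
E
timeout 100 python3 seat.py
```

```text
mid t17.87 [571.3 -51.4 147.4] F [ 0.5 -0.6  1. ] M [ 0.02 -0.22 -0.01] w0.54 g36.1 yaw62.6
z146.7 t18.12 [571.4 -51.4 146.2] F [-0.5  0.4 -0. ] M [ 0.02 -0.18  0.03] w0.54 g36.0 yaw62.5
z145.9 t18.37 [571.4 -51.4 145.6] F [-1.8  0.7 -0.1] M [0.05 0.04 0.03] w0.54 g36.0 yaw62.5
z145.1 t18.62 [571.4 -51.4 144.9] F [-1.9  0.6  1. ] M [ 0.14  0.24 -0.01] w0.54 g36.1 yaw62.5
z144.3 t18.87 [571.5 -51.4 144.1] F [-2.   1.3  0.1] M [0.23 0.44 0.02] w0.54 g36.1 yaw62.5
z143.5 t19.12 [571.5 -51.4 143.3] F [-2.8  1.4  1. ] M [0.18 0.54 0.01] w0.54 g36.1 yaw62.5
z142.7 t19.37 [571.5 -51.4 142.5] F [-4.2  0.7  0.7] M [0.17 0.66 0.01] w0.54 g36.1 yaw62.5
z141.9 t19.62 [571.6 -51.4 141.7] F [-4.5  1.8  0.7] M [0.25 0.64 0.02] w0.54 g36.1 yaw62.5
z141.1 t19.87 [571.6 -51.4 140.9] F [-4.3  1.8  0.4] M [0.33 0.8  0.04] w0.54 g36.1 yaw62.5
z140.3 t20.12 [571.6 -51.4 140.2] F [-4.9  2.   0.3] M [ 0.32  0.85 -0.01] w0.54 g36.1 yaw62.5
z139.8 t20.37 [571.6 -51.4 139.9] F [-5.5  1.9  2.2] M [0.39 0.98 0.08] w0.54 g36.2 yaw62.5
z139.3 t20.62 [571.7 -51.4 139.8] F [-6.2  1.4  4. ] M [0.42 1.19 0.03] w0.54 g36.5 yaw62.5
z138.8 t20.87 [571.7 -51.4 139.8] F [-7.3  2.3  7.4] M [0.42 1.29 0.  ] w0.54 g36.8 yaw62.5
z138.3 t21.12 [571.8 -51.4 139.7] F [-8.1  1.9  9.9] M [0.49 1.56 0.06] w0.54 g37.0 yaw62.5
```

```bash
python3 - <<'E'
from h import *
manip.move_straight([*KX,139.4],None,15); st("relax")
manip.gripper_to(1.0); st("open")
manip.move_straight([*KX,225],None,120); 
manip.gripper_to(0.45,20)
manip.move_ptp(hpos(0.96,215),[180,0,35])
manip.move_straight([hpos(.96,0)[0],hpos(.96,0)[1],138],None,120); st("down")
manip.gripper_to(0.0,20); st("grip")
for th in np.linspace(0.96,0.0,9)[1:]:
    manip.move_straight(hpos(th,138),[180,0,90-np.degrees(th)],80); o=st("th%.2f"%th)
    if np.hypot(*o["contact_force"][:2])>12: print("stop"); break
E
```

```text
relax t21.37 [571.6 -51.4 139.9] F [-5.6  2.2  3.7] M [ 0.43  1.14 -0.01] w0.54 g37.5 yaw62.5
open t21.84 [572.1 -51.6 139.5] F [-1.2  0.2  0.2] M [-0.02  0.01 -0.04] w1.00 g0.0 yaw62.5
down t24.52 [ 554.8 -155.1  138.8] F [-0.5 -0.2 -0.1] M [ 0.03 -0.02 -0.01] w0.45 g0.0 yaw35.1
grip t24.87 [ 554.6 -155.5  138.9] F [-0.1 -0.1  4. ] M [ 0.07  0.09 -0.01] w0.15 g19.5 yaw35.0
th0.84 t25.13 [ 559.  -160.7  138.8] F [0.3 1.2 5.1] M [ 0.06 -0.2   0.05] w0.15 g19.7 yaw41.7
th0.72 t25.40 [ 563.7 -165.1  138.8] F [1.6 0.1 6.2] M [ 0.19 -0.29  0.01] w0.15 g19.7 yaw48.4
th0.60 t25.67 [ 568.9 -169.   138.8] F [2.8 1.5 5.8] M [ 0.31 -0.39 -0.01] w0.15 g19.7 yaw55.3
th0.48 t25.93 [ 574.7 -172.2  138.8] F [3.8 2.4 5.6] M [ 0.35 -0.37  0.  ] w0.14 g19.7 yaw62.2
th0.36 t26.20 [ 580.7 -174.8  138.8] F [2.1 2.2 4.9] M [ 0.43 -0.35 -0.02] w0.14 g19.8 yaw69.1
th0.24 t26.47 [ 586.9 -176.6  138.8] F [2.1 2.7 5.8] M [ 0.48 -0.3  -0.06] w0.15 g19.8 yaw76.0
th0.12 t26.73 [ 593.4 -177.7  138.8] F [2.9 2.2 6.7] M [ 0.5  -0.36 -0.01] w0.14 g19.8 yaw82.8
th0.00 t27.00 [ 599.7 -178.   138.8] F [1.7 2.7 5.7] M [ 0.45 -0.21 -0.11] w0.15 g19.8 yaw89.7
```

```bash
python3 - <<'E'
from h import *
h=hpos(0,138)
for dx in (0.7,1.4,2.1,2.8,3.5):
    manip.move_straight([h[0]+dx,h[1],138],None,15); o=st("dx%.1f"%dx)
    if abs(o["contact_force"][0])>7: break
manip.move_straight([h[0]+dx-0.7,h[1],138],None,15)
manip.gripper_to(0.45); st("open")
manip.move_straight([h[0]+dx-0.7,h[1],215],None,120)
manip.gripper_to(1.0)
manip.move_ptp([575,-85,330],[180,0,90])
c=manip.read_camera("wrist"); cv2.imwrite("pics/w2.png",c["color"])
z=c["z_map"];H,W=z.shape
def roi(n,x0,x1,y0,y1,zl,zh):
    q=np.array([unproj(c,u,v,z[v,u]) for v in range(y0,y1) for u in range(x0,x1) if z[v,u]>0]); q=q[(q[:,2]>zl)&(q[:,2]<zh)]
    (cx,cy),r=cv2.minEnclosingCircle(q[:,:2].astype(np.float32)); print(n,len(q),np.median(q[:,2]).round(1),"circ",round(cx,1),round(cy,1),round(r,1))
roi("knobtop",270,370,110,210,165,200)
roi("handle",335,368,270,320,160,180)
st()
E
```

```text
dx0.7 t27.25 [ 599.8 -178.   138.8] F [-0.6  3.7  6.6] M [ 0.5   0.17 -0.08] w0.15 g19.9 yaw89.7
dx1.4 t27.50 [ 599.8 -178.   138.7] F [-3.7  2.2  8.4] M [ 0.5   0.59 -0.12] w0.15 g20.0 yaw89.7
dx2.1 t27.75 [ 599.9 -178.1  138.7] F [-5.5  2.7  9.1] M [ 0.49  0.92 -0.1 ] w0.15 g20.2 yaw89.7
dx2.8 t28.00 [ 599.9 -178.   138.6] F [-7.7  2.6 10.8] M [ 0.45  1.3  -0.11] w0.14 g20.3 yaw89.7
open t28.62 [ 601.1 -178.8  137.5] F [-0.1  0.3 -0.1] M [ 0.03 -0.04 -0.02] w0.45 g0.0 yaw89.9
knobtop 3076 173.3 circ 571.8 -51.7 25.2
handle 250 170.6 circ 600.0 -177.7 7.5
 t30.63 [574.6 -85.8 327.8] F [ 1.2 -0.4 -0.4] M [-0.02 -0.04  0.05] w1.00 g0.0 yaw90.0
```

View pics/w2.png

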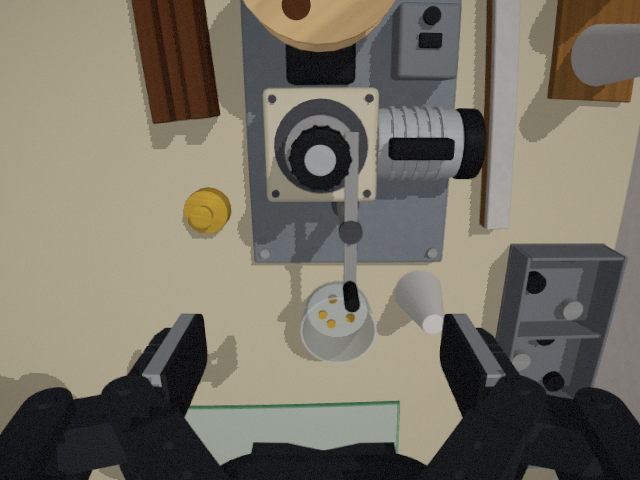

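The knob top at (320,160) now reads 173.3 mm, which is 15 mm lower than before. The keeper is shut, with its blade over the collar at (353,145) and its handle at (351,297). The bystanders have not moved.

```bash
python3 -c "
from bench import manip
print(manip.close_job())"
```

```text
the job is handed in; nothing more can be done
None
```

The winder is in slow gear: the knob is fully home (15 mm down), the keeper is swung fully back over the collar, the things around it haven't moved, and the job was handed in at about 31 s; downward push on the teeth peaked near 10 N (limit 25 N).

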